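# Press down the sprung floor of the red-rimmed coin cup

### The job

On the bus driver's counter, get the red-rimmed coin cup of the change tray ready for refilling: holding the small blue-handled tamper upright, press the cup's sprung floor plate squarely down until it bottoms out and keep it there a moment. Then stand the tamper back upright in its round yellow-rimmed holder and let go, leaving the plate fully down.

Things in the scene. Friction and masses are not known exactly. Their poses are not given: they have to be found in the camera images.
- tamper: Small coin tamper, loose, about 0.3 kg, upright in the holder: flat round steel foot 60 mm across, 14 thick; stem 20 across; upright blue cylindrical grip 32 across, from 45 to 105 mm above the underside. Origin: centre of the underside; z up along the grip. Grip it from above at any yaw. (A look-alike with black grip and 92 mm foot stands elsewhere; too wide for the cups.)
- cup_red: Fixed round metal coin cup with a red rim, one of three in a row in a beige foam tray (tray pose and cup order vary; the others have a black and a bare metal rim). Origin: centre of its underside, at counter height; z up. Rim top 62 mm above the origin, 100 mm across outside, 82 inside. Foam 45 mm high; next cup 110 mm away, its rim as high.
- plate_red (a joint): Travel (m) of the white floor plate (78 mm across, always level) in the red-rimmed cup: 0 highest, grows pressed down, 0.025 bottomed; starts at 0 to 0.006. Plate top is 50 mm above the cup's origin at 0, 25 mm when bottomed. Spring and friction brake resist with 6 N at the top, 10 N at the bottom; the plate stays where it is left; the tamper's weight alone does not move it.
- holder: Fixed round holder of the small tamper, on the counter left or right of the tray: black rubber floor 6 mm above the counter inside a yellow ring 14 mm high, 80 mm across inside, 92 outside. Origin: centre of its underside; z up. The tamper starts in it and returns to it, its underside then 6 mm above this origin.

How it is judged:
On the way:
1. the plate of the red-rimmed cup is pressed to the bottom (22 of its 25 mm or more) by the held tamper, upright within 10 degrees, for 0.2 s (value of joint plate_red above 0.022 m and contact force between tamper and cup_red above 1 N and contact force between the fingers and tamper above 1 N and angle between tamper's own z axis and vertical below 0.175 rad and horizontal distance between tamper and cup_red below 0.016 m), for 0.2 s.
At the end, for the whole second after the job is handed in: The red-rimmed cup's plate is still down (20 mm or more of its 25 mm travel), and the small tamper stands released, upright (within 7 degrees) and at rest on the floor of its holder, within 14 mm of its centre (value of joint plate_red above 0.02 m and horizontal distance between tamper and holder below 0.014 m and z of tamper in the frame of holder below 0.01 m and angle between tamper's own z axis and vertical below 0.12 rad and linear speed of tamper below 0.02 m/s and contact force between the fingers and tamper below 0.1 N); the robot touches nothing.
It also fails if it takes over 50 s, if anything falls off the work surface, if the arm or the gripper's body presses on something with over 40 N, if the wrist force passes 120 N, or if a joint passes its speed limit or range.

### The arm

A 6-joint arm with a two-finger parallel gripper is mounted at the origin on the work surface. World frame = base frame: x ahead of the robot, y to its left, z up, the work surface at z = 0. Lengths are in m, angles in rad, forces in N, time in s.
With the tool pointing down it reaches from about 0.35 to 0.775 m from the base axis. Payload 5.5 kg.
Tool frame: the origin (TCP) lies between the finger pads; the fingertips stand 22 mm ahead of it and the grasp point (between the pads) lies 3 mm ahead of it; z points along the fingers, y is the line along which they close (so a half turn about z gives the same grasp; the last joint's range is limited). The gripper opens to 85 mm and grips with 20 to 120 N. Pads are 22 mm wide; open, the fingers measure 114 mm over their backs; the gripper's body (76 mm by 85 mm) begins 54 mm behind the grasp point. The pads swing forward as they close: fully open they stand 13 mm farther back than shut.
Start: joints at [1.208, 0.313, 0.046, 1.304, 0, 1.431], TCP at [0.127, 0.561, 0.253] pointing down, gripper open.
Joint ranges: [-2.76, 2.76], [-0.86, 1.69], [-1.03, 1.26], [-2.2, 2.34], [-1.47, 1.5], [-3.14, 3.14]. Speed limits (rad/s): [2.57, 2.57, 3.14, 3.14, 3.14, 3.14].

### API

Orientations are given as a unit quaternion [w, x, y, z].
In Python, from workcell import env, eyes, readout, hand_in gives the robot as it stands (env), with the cameras (eyes), the readings (readout) and the job as plain functions.
- The arm moves only by the tool hand_motion, called after "Call:" by a JSON object that holds its "name" and its "arguments", one argument or row to a line. Schema: {"type":"object","properties":{"deltas":{"type":"object","properties":{"sx":{"type":"array","items":{"type":"number"},"minItems":1,"maxItems":8},"sy":{"type":"array","items":{"type":"number"},"minItems":1,"maxItems":8},"sz":{"type":"array","items":{"type":"number"},"minItems":1,"maxItems":8},"wx":{"type":"array","items":{"type":"number"},"minItems":1,"maxItems":8},"wy":{"type":"array","items":{"type":"number"},"minItems":1,"maxItems":8},"wz":{"type":"array","items":{"type":"number"},"minItems":1,"maxItems":8}},"additionalProperties":false,"required":["sx","sy","sz","wx","wy","wz"]},"aperture":{"type":"number"},"force":{"type":"number"},"only":{"type":"string"},"quiet":{"type":"boolean"},"lines":{"type":"string"}},"required":["deltas"],"additionalProperties":false}. deltas is an object with one list for each field, all of the same length, 1 to 8, a row being the entries at one place: sx, sy, sz (the shift in shares of 0.8 m (1.0 is 0.8 m)), wx, wy, wz (a rotation vector in parts of the range, where 1.0 means 180 degrees); each row is the pose to reach, as a shift and turn from the pose commanded when the call began, along the tool's axes at that moment; what a row does not reach only later rows make up. A row lasts 1/8 s, in which the tool goes at most 0.0625 m and 0.188 rad, less where a joint would pass 70% of its speed; a pose out of reach is approached as far as the arm can. aperture is the finger opening in m, set as the call begins (left out keeps the last). The fingers move at their own pace and stop on an object; force is the grip in N (left out, the last holds). Time passes only in rows, so rows that do not move let the fingers close. The tool returns the time, the measured TCP pose, the force, the opening and the grip force at its end. only (a regular expression) keeps the lines of the reply that match it, lines (a string "A,B") keeps lines A to B, and quiet returns only ok. A shift or turn number past 1, either way, is cut back to 1. Input that does not fit is refused with a message, and nothing moves.
- readout.get_state(): the state, without advancing time (a new reading comes with each control period).
- eyes.read_camera(name): name is "side" or "top" or "wrist"; returns a dict with "image" (480x640x3 uint8, red, green, blue), "K" (3x3 intrinsics, pixels), "D" ([k1, k2, p1, p2, k3] as OpenCV has them; the pictures are not rectified), "R" (3x3) and "t" (3): a world point X has camera coordinates R X + t. Camera axes: x right, y down, z forward; pixel columns grow to the right and rows downward; lengths in m; the calibration is good to about 2 mm. A picture is of the moment at which its call begins. There is no depth.
- hand_in(): hands the job in; it is judged then, once.
The state is a dict: "clock": time; "joint_pos": joint angles; "qvel": joint speeds; "tau": joint torques, N m; "tcp_pos": TCP position; "orientation": TCP orientation; "wrist_force": force on the tool from outside, world axes, zero at the start; "ft_torque": the same for the moment, N m; "finger_gap": finger opening in m; "grip_force": force on a finger pad.
Only numpy, scipy, OpenCV 4.12 (cv2) and the standard library are available. Lean on these libraries where they do the work, as an engineer would, in place of code of your own. Each camera call takes 0.05 s, during which the arm holds its last target. There are 200 camera calls.

## Working session

There is one attempt and no reset: what is moved stays moved. The work goes in short steps, Python scripts to look and compute and a tool call to move; the robot and the scene stay as the last step left them, time stands still between calls to the robot, and variables do not carry over. Pictures are saved under pics/ and viewed, at most 10 in all, crops included, and the job is handed in when it is done.

```bash
ls; mkdir -p pics
```

Run:
```python
from workcell import env, eyes, readout, hand_in
import cv2
for n in("top","side"):
    c=eyes.read_camera(n);cv2.imwrite(f"pics/{n}0.png",c["image"][:,:,::-1]);print(n,c["K"],c["D"],c["R"],c["t"])
s=readout.get_state();print(s)
```

```text
pics
workcell.py
top [[445.22346465   0.         323.08047639]
 [  0.         445.22346465 239.47465073]
 [  0.           0.           1.        ]] [0.01304909 0.         0.         0.         0.        ] [[ 0.01319758 -0.99987823  0.00832814]
 [-0.98924904 -0.01426953 -0.14554281]
 [ 0.14564392 -0.00631779 -0.9893169 ]] [-0.02151626  0.49772331  0.96809513]
side [[452.98322647   0.         322.30893632]
 [  0.         452.98322647 238.0671226 ]
 [  0.           0.           1.        ]] [-0.07049548  0.          0.          0.          0.        ] [[-0.83836557 -0.54482252 -0.01765198]
 [-0.32626607  0.52746893 -0.7844278 ]
 [ 0.4366848  -0.65187802 -0.6199689 ]] [0.39295214 0.21960459 0.6475884 ]
{'clock': 0.1, 'joint_pos': array([1.20839571e+00, 3.13937015e-01, 4.50969344e-02, 1.30358021e+00,
       2.25495651e-06, 1.43120625e+00]), 'qvel': array([ 0.00121931, -0.00163571,  0.00365201,  0.00106638,  0.00172824,
        0.00037213]), 'tau': array([ 2.69803073e-03, -4.81724596e+01,  2.99245852e+01,  1.27570209e-02,
       -1.44819819e-04,  1.64955060e-05]), 'tcp_pos': array([0.12691548, 0.56039937, 0.25249311]), 'orientation': array([-2.02762655e-04,  1.11174935e-01,  9.93800521e-01, -7.86258949e-04]), 'wrist_force': array([ 0.24109243, -0.05514972,  0.60827336]), 'ft_torque': array([-0.0025882 , -0.03126224,  0.01353281]), 'grip_force': 0.0, 'finger_gap': 0.08522465836325896}
```

View pics/top0.png

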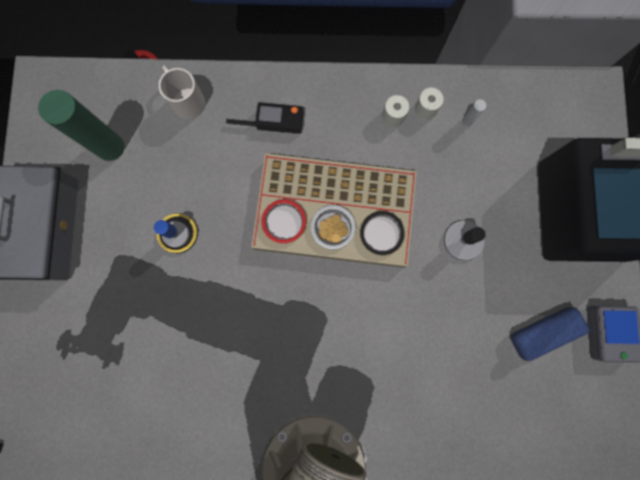

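View pics/side0.png

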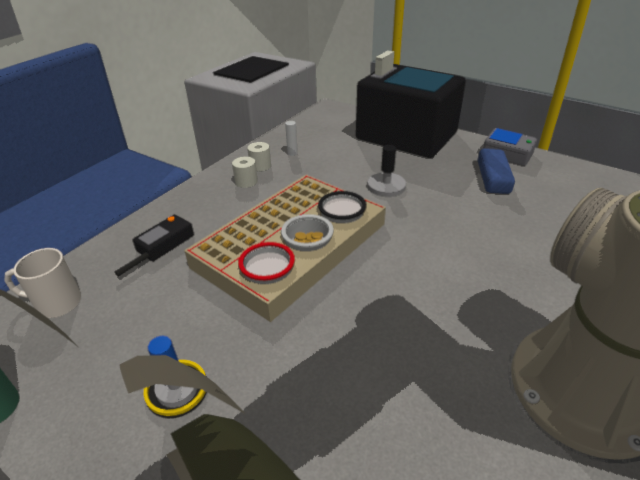

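The top view shows the small tamper and yellow holder at about (176,233), with the blue grip top at (162,228). The red cup is at (284,220). In the side view they are at (175,388), (162,345) and (266,262). I'll enlarge all of them.

Run:
```python
import cv2,numpy as np
t=cv2.imread("pics/top0.png");s=cv2.imread("pics/side0.png")
def cr(i,u,v,w,h,f): return cv2.resize(i[v:v+h,u:u+w],None,fx=f,fy=f,interpolation=cv2.INTER_CUBIC)
a=np.hstack([cr(t,145,205,65,50,6),cr(t,252,195,65,50,6)])
b=np.hstack([cr(s,130,325,97,100,3),cr(s,225,235,97,100,3)])
b=cv2.resize(b,(582,300));b=cv2.copyMakeBorder(b,0,0,0,780-582,cv2.BORDER_CONSTANT)
cv2.imwrite("pics/crop.png",np.vstack([a,b]))
# ellipses from colour masks (outer contour)
for n,i in(("top",t),("side",s)):
    h=cv2.cvtColor(i,cv2.COLOR_BGR2HSV)
    M={"red":cv2.inRange(h,(0,150,60),(6,255,255))|cv2.inRange(h,(174,150,60),(180,255,255)),
       "yel":cv2.inRange(h,(22,150,90),(34,255,255)),"blue":cv2.inRange(h,(105,180,80),(125,255,255))}
    for k,m in M.items():
        R=(145,205,65,50) if n=="top" else (130,325,97,100)
        if k=="red": R=(252,195,65,50) if n=="top" else (225,235,97,50)
        z=np.zeros_like(m);u,v,w,hh=R;z[v:v+hh,u:u+w]=m[v:v+hh,u:u+w]
        c=max(cv2.findContours(z,0,1)[0],key=len)
        p=np.argwhere(z)[:,::-1].astype(np.int32)
        print(n,k,len(p),cv2.fitEllipse(cv2.convexHull(p)),cv2.boundingRect(p))
```

```text
top red 338 ((283.4805908203125, 220.77041625976562), (42.412437438964844, 43.48025131225586), 69.70024871826172) (262, 200, 44, 43)
top yel 27 ((176.96951293945312, 233.3984375), (32.76395034790039, 37.661983489990234), 62.52155303955078) (159, 221, 37, 30)Traceback (most recent call last):
  File "<stdin>", line 17, in <module>
ValueError: max() iterable argument is empty
```

View pics/crop.png

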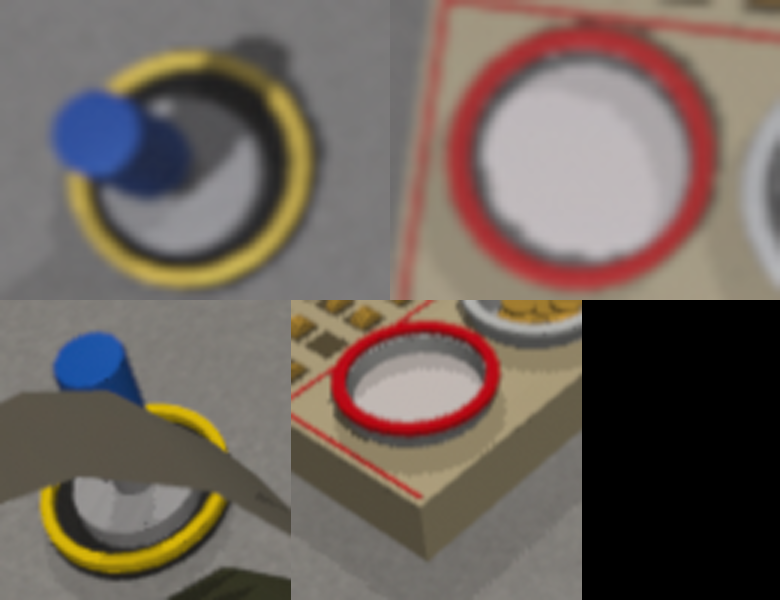

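The crops give these centres:

| Feature | Top view | Side view |
|---|---|---|
| Yellow ring top | (176.6,232.7) | about (174,386.7), partly hidden by the gripper |
| Blue grip top | (160.8,226.9) | (159,344.4) |
| Red rim | (283.5,220.8) | (266.2,260.5) |

Next I'll triangulate, then check against the given heights.

Create h.py:
```python
from workcell import env, eyes, readout, hand_in
import cv2,numpy as np
def und(c,p): return cv2.undistortPoints(np.array([[p]],float),c["K"],c["D"])[0,0]
def tri(c1,p1,c2,p2):
    P=[np.c_[c["R"],c["t"]] for c in(c1,c2)]
    X=cv2.triangulatePoints(P[0],P[1],und(c1,p1),und(c2,p2))[:,0];X=X[:3]/X[3]
    e=[cv2.projectPoints(X,cv2.Rodrigues(c["R"])[0],c["t"],c["K"],c["D"])[0].ravel()-p for c,p in((c1,p1),(c2,p2))]
    return X.round(4),np.round(e,1).tolist()
def onz(c,p,z):
    d=c["R"].T@np.r_[und(c,p),1];o=-c["R"].T@c["t"];return (o+d*(z-o[2])/d[2]).round(4)
def tool(p):  # world point -> tool axes shift
    from scipy.spatial.transform import Rotation as Ro
    s=readout.get_state();w=s["orientation"];R=Ro.from_quat([*w[1:],w[0]])
    return R.inv().apply(np.array(p)-s["tcp_pos"]).round(4), R.as_matrix().round(3).tolist()
```

Run:
```python
from h import *
t=eyes.read_camera("top");s=eyes.read_camera("side")
for n,a,b,z in(("ring",(176.6,232.7),(174.,386.7),.014),("blue",(160.8,226.9),(159,344.4),.111),("red",(283.5,220.8),(266.2,260.5),.062)):
    print(n,*tri(t,a,s,b),"top@z",onz(t,a,z),"side@z",onz(s,b,z))
w=eyes.read_camera("wrist");cv2.imwrite("pics/w0.png",w["image"][:,:,::-1]);print(w["K"],w["R"],w["t"],-w["R"].T@w["t"])
print(tool((.13,.56,.25)))
```

```text
ring [0.5147 0.3263 0.0063] [[-0.4, -0.6], [1.1, 0.2]] top@z [0.5122 0.3227 0.014 ] side@z [0.511  0.3296 0.014 ]
blue [0.5101 0.3266 0.108 ] [[-0.4, -0.5], [0.9, 0.2]] top@z [0.5086 0.3247 0.111 ] side@z [0.5089 0.3283 0.111 ]
red [0.5364 0.0744 0.0563] [[-0.2, -0.3], [0.4, 0.1]] top@z [0.5347 0.0735 0.062 ] side@z [0.5326 0.0795 0.062 ]
[[418.25546975   0.         317.34353058]
 [  0.         418.25546975 236.66279605]
 [  0.           0.           1.        ]] [[ 0.2199165   0.97551545 -0.00251897]
 [ 0.92186545 -0.20697591  0.32760505]
 [ 0.31906242 -0.07436791 -0.9448114 ]] [-0.5736901  -0.0442215   0.38063526] [0.04548379 0.57879782 0.37267061]
(array([-0.0031,  0.0001,  0.0029]), [[-0.975, 0.221, -0.0], [0.221, 0.975, -0.001], [0.0, -0.001, -1.0]])
```

View pics/w0.png

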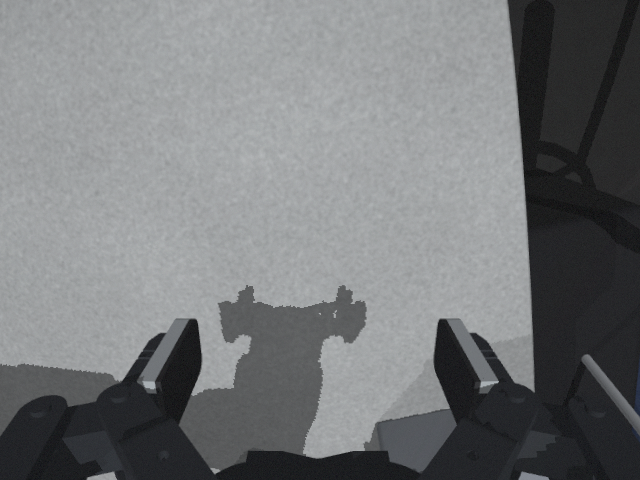

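The wrist view shows only the counter, with the pads at rows 320-390. Triangulated heights agree with the expected values within about 7 mm, so I'll approach above the tamper but stop short, to measure with the wrist camera.

Units first: shifts go in shares of 0.8 m and turns go in shares of 180 degrees. So -0.39 m / 0.8 = -0.4875, -0.125 m / 0.8 = -0.1563.

Call:
{"name": "hand_motion", "arguments": {
  "deltas": {"sx":[-0.0625, -0.125, -0.1875, -0.25, -0.3125, -0.375, -0.4375, -0.4875], "sy":[-0.0213, -0.0425, -0.0625, -0.085, -0.1063, -0.1313, -0.1563, -0.1788], "sz":[0, 0, 0, 0, 0, 0, 0, 0], "wx":[0, 0, 0, 0, 0, 0, 0, 0], "wy":[0, 0, 0, 0, 0, 0, 0, 0], "wz":[0, 0, 0, 0, 0, 0, 0, 0]}
}}

```text
clock: 1.25
tcp_pos: [0.4775, 0.3338, 0.2531]
orientation: [0.0, 0.112, 0.994, 0.0]
wrist_force: [0.6, 0.2, -0.1]
finger_gap: 0.0851
grip_force: 0.0
```

Call:
{"name": "hand_motion", "arguments": {
  "deltas": {"sx":[0, 0], "sy":[0, 0], "sz":[0, 0], "wx":[0, 0], "wy":[0, 0], "wz":[0, 0]}
}}

```text
clock: 1.5
tcp_pos: [0.4754, 0.3351, 0.253]
orientation: [-0.001, 0.111, 0.994, -0.0]
wrist_force: [0.0, 0.7, 1.0]
finger_gap: 0.0852
grip_force: 0.0
```

Run:
```python
from h import *
w=eyes.read_camera("wrist");cv2.imwrite("pics/w1.png",w["image"][:,:,::-1]);np.savez("w1.npz",**w)
print(tool((.509,.326,.25)), readout.get_state()["tcp_pos"])
```

```text
(array([-0.0352, -0.0018,  0.0032]), [[-0.975, 0.22, -0.001], [0.22, 0.975, 0.0], [0.001, -0.0, -1.0]]) [0.47502611 0.33555111 0.25320307]
```

View pics/w1.png

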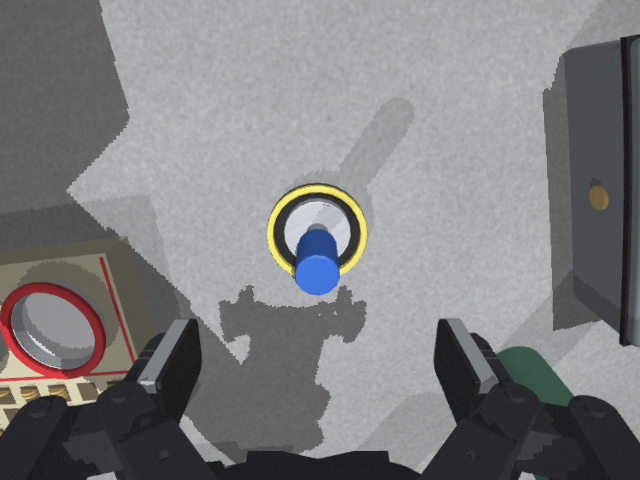

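The wrist view shows the blue top centred at about (318,275), the yellow ring at (317.5,233) and the red rim at (52.5,329). The tamper lies on the pads' midline (column 317). I'll combine the wrist and top views.

Run:
```python
from h import *
t=eyes.read_camera("top");s=eyes.read_camera("side");w=dict(np.load("w1.npz"))
for n,a,b,c,z in(("ring",(176.6,232.7),(174.,386.7),(317.5,233),.014),("blue",(160.8,226.9),(159,344.4),(318,275),.111),("red",(283.5,220.8),(266.2,260.5),(52.5,329),.062)):
    print(n,"tw",*tri(t,a,w,c),"sw",*tri(s,b,w,c),"w@z",onz(w,c,z))
print(tool((.509,.326,.25))[0])
```

```text
ring tw [0.5139 0.3255 0.006 ] [[-0.1, -0.2], [-0.3, -0.4]] sw [0.5144 0.3268 0.008 ] [[0.7, -0.1], [1.2, 0.5]] w@z [0.5117 0.3263 0.014 ]
blue tw [0.5101 0.3264 0.1075] [[-0.2, -0.4], [-1.0, -1.1]] sw [0.5108 0.3272 0.1085] [[0.1, -0.0], [0.3, 0.1]] w@z [0.5096 0.3273 0.111 ]
red tw [0.5353 0.0739 0.0558] [[0.1, 0.2], [0.3, 0.6]] sw [0.5311 0.081  0.0638] [[0.0, -0.0], [0.0, -0.0]] w@z [0.532  0.0793 0.062 ]
[-0.0356 -0.0022  0.0034]
```

The views agree: tamper at (0.510, 0.327) with its top at z≈0.11, and the holder at (0.512, 0.326). Next I'll descend to TCP z≈0.087, which puts the grasp point about 78 mm above the underside, and grip.

In the tool's units: 0.166 m / 0.8 = 0.2075, -0.036 m / 0.8 = -0.045.

Call:
{"name": "hand_motion", "arguments": {
  "deltas": {"sx":[-0.045, -0.045, -0.045, -0.045, -0.045, -0.045, -0.045, -0.045], "sy":[-0.0013, -0.0013, -0.0013, -0.0013, -0.0013, -0.0013, -0.0013, -0.0013], "sz":[0.0125, 0.0625, 0.1125, 0.1625, 0.1938, 0.2075, 0.2075, 0.2075], "wx":[0, 0, 0, 0, 0, 0, 0, 0], "wy":[0, 0, 0, 0, 0, 0, 0, 0], "wz":[0, 0, 0, 0, 0, 0, 0, 0]}
}}

```text
clock: 2.65
tcp_pos: [0.5114, 0.327, 0.0888]
orientation: [0.001, 0.111, 0.994, 0.001]
wrist_force: [0.1, 0.0, 0.4]
finger_gap: 0.0852
grip_force: 0.0
```

Call:
{"name": "hand_motion", "arguments": {
  "deltas": {"sx":[0, 0, 0, 0, 0, 0], "sy":[0, 0, 0, 0, 0, 0], "sz":[0, 0, 0, 0, 0, 0], "wx":[0, 0, 0, 0, 0, 0], "wy":[0, 0, 0, 0, 0, 0], "wz":[0, 0, 0, 0, 0, 0]},
  "aperture": 0.02,
  "force": 70
}}

```text
clock: 3.4
tcp_pos: [0.5112, 0.3265, 0.0879]
orientation: [0.001, 0.111, 0.994, 0.0]
wrist_force: [0.2, 1.0, 6.4]
finger_gap: 0.0306
grip_force: 69.2
```

Run:
```python
from h import *
w=eyes.read_camera("wrist");cv2.imwrite("pics/w2.png",w["image"][:,:,::-1])
s=readout.get_state();print(s["tcp_pos"],s["finger_gap"],s["grip_force"],s["orientation"])
```

```text
[0.51116555 0.32651064 0.0878848 ] 0.030400013468330815 69.18469190597534 [5.15356975e-04 1.11153181e-01 9.93803076e-01 3.88539895e-04]
```

The tamper is gripped at a 30.6 mm gap. I'll lift it and carry it over to the red cup.

In the tool's units: -0.2385 m / 0.8 = -0.2981, -0.09 m / 0.8 = -0.1125.

Call:
{"name": "hand_motion", "arguments": {
  "deltas": {"sx":[0, 0, -0.0125, -0.0338, -0.055, -0.075, -0.0894, -0.0955], "sy":[0, 0, -0.0375, -0.1063, -0.175, -0.2375, -0.2813, -0.2981], "sz":[-0.05, -0.1125, -0.125, -0.125, -0.125, -0.125, -0.125, -0.125], "wx":[0, 0, 0, 0, 0, 0, 0, 0], "wy":[0, 0, 0, 0, 0, 0, 0, 0], "wz":[0, 0, 0, 0, 0, 0, 0, 0]}
}}

```text
clock: 4.45
tcp_pos: [0.5318, 0.0747, 0.1862]
orientation: [-0.001, 0.113, 0.994, -0.0]
wrist_force: [0.3, 0.8, -2.0]
finger_gap: 0.0304
grip_force: 70.2
```

Call:
{"name": "hand_motion", "arguments": {
  "deltas": {"sx":[0, 0, 0], "sy":[0, 0, 0], "sz":[0, 0, 0], "wx":[0, 0, 0], "wy":[0, 0, 0], "wz":[0, 0, 0]}
}}

```text
clock: 4.82
tcp_pos: [0.5323, 0.078, 0.1872]
orientation: [-0.0, 0.11, 0.994, 0.0]
wrist_force: [-0.2, -0.6, -1.9]
finger_gap: 0.0305
grip_force: 70.2
```

Run:
```python
from h import *
t=eyes.read_camera("top");s=eyes.read_camera("side");w=eyes.read_camera("wrist");w0=w["image"][:,:,::-1]
st=readout.get_state();print(st["tcp_pos"],st["orientation"],st["finger_gap"],st["wrist_force"])
cr=lambda i,u,v,ww,h,f:cv2.resize(i["image"][v:v+h,u:u+ww,::-1],(ww*f,h*f),interpolation=cv2.INTER_CUBIC)
b=np.hstack([cr(t,235,175,100,100,3),cr(s,205,170,125,100,3)])
c=np.hstack([cv2.resize(w0,(400,300)),np.zeros((300,275,3),np.uint8)])
cv2.imwrite("pics/c2.png",np.vstack([b,c]));np.savez("w2.npz",**w)
```

```text
[0.53243783 0.07763777 0.18729891] [-9.67919062e-07  1.10453451e-01  9.93881295e-01  7.61826711e-05] 0.03077733152252988 [ 0.57820034 -0.32228094 -2.66810221]
```

View pics/c2.png

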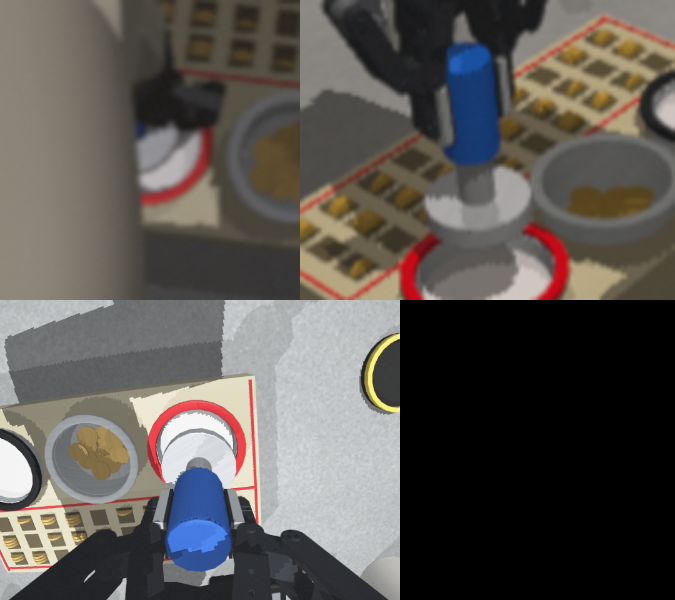

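In the wrist view the red rim spans columns 148-246 (top edge at row 100 of the panel), and the foot spans columns 160-237 (top at row 131). They look aligned sideways. In the side crop the rim spans columns 400-568 and the foot 423-532. I'll compare predictions with the picture for both tamper and cup.

Run:
```python
from h import *
w=dict(np.load("w2.npz"));s=eyes.read_camera("side");p=readout.get_state()["tcp_pos"]
a=np.linspace(0,2*np.pi,180)
def bb(c,x,y,z,r,f):
    X=np.c_[x+r*np.cos(a),y+r*np.sin(a),0*a+z]
    q=f(cv2.projectPoints(X,cv2.Rodrigues(c["R"])[0],c["t"],c["K"],c["D"])[0][:,0])
    return q.min(0).round(1),q.max(0).round(1)
fw=lambda q:q/1.6
fs=lambda q:(q-[205,170])*3+[300,0]
for n,c,f in(("wrist",w,fw),("side",s,fs)):
    print(n,"cup",*bb(c,.533,.078,.062,.05,f),"foottop",*bb(c,p[0],p[1],.119,.03,f),"griptop",*bb(c,p[0],p[1],.21,.016,f))
    j=f(cv2.projectPoints(np.array([[.533,.078,.062],[.543,.078,.062],[.533,.088,.062]]),cv2.Rodrigues(c["R"])[0],c["t"],c["K"],c["D"])[0][:,0]);print(" per 10mm x,y",(j[1:]-j[0]).round(1).tolist())
```

```text
wrist cup [148.9  96.2] [249.6 191.7] foottop [160.4 133.2] [236.8 203.3] griptop [163.9 221. ] [233.1 276. ]
 per 10mm x,y [[2.2, 9.2], [9.9, -2.1]]
side cup [398.5 216. ] [570.4 329.1] foottop [422.3 160.3] [530.3 226.4] griptop [428.2  36.8] [490.4  69.8]
 per 10mm x,y [[-13.4, -5.9], [-10.8, 9.7]]
```

The foot is where expected, and the cup appears a few mm further +x/−y, at about (0.535, 0.0755). I'll correct by (−0.003, −0.0015) in tool axes, then descend into the cup.

In the tool's units: 0.07 m / 0.8 = 0.0875, -0.003 m / 0.8 = -0.0038.

Call:
{"name": "hand_motion", "arguments": {
  "deltas": {"sx":[-0.0038, -0.0038, -0.0038, -0.0038, -0.0038, -0.0038, -0.0038, -0.0038], "sy":[-0.0019, -0.0019, -0.0019, -0.0019, -0.0019, -0.0019, -0.0019, -0.0019], "sz":[0, 0.025, 0.05, 0.065, 0.0725, 0.0775, 0.0825, 0.0875], "wx":[0, 0, 0, 0, 0, 0, 0, 0], "wy":[0, 0, 0, 0, 0, 0, 0, 0], "wz":[0, 0, 0, 0, 0, 0, 0, 0]}
}}

```text
clock: 6.02
tcp_pos: [0.5354, 0.0746, 0.1181]
orientation: [0.001, 0.111, 0.994, -0.0]
wrist_force: [-3.1, -0.7, 4.5]
finger_gap: 0.0307
grip_force: 70.9
```

Call:
{"name": "hand_motion", "arguments": {
  "deltas": {"sx":[0, 0, 0, 0, 0], "sy":[0, 0, 0, 0, 0], "sz":[0.0038, 0.0075, 0.01, 0.01, 0.01], "wx":[0, 0, 0, 0, 0], "wy":[0, 0, 0, 0, 0], "wz":[0, 0, 0, 0, 0]}
}}

```text
clock: 6.65
tcp_pos: [0.5354, 0.0746, 0.1097]
orientation: [0.0, 0.111, 0.994, 0.0]
wrist_force: [-2.9, -0.1, 4.7]
finger_gap: 0.0304
grip_force: 71.0
```

In the tool's units: 0.006 m / 0.8 = 0.0075, 0.005 m / 0.8 = 0.0063.

Call:
{"name": "hand_motion", "arguments": {
  "deltas": {"sx":[0, 0, 0, 0, 0, 0, 0, 0], "sy":[0, 0, 0, 0, 0, 0, 0, 0], "sz":[0.0025, 0.0038, 0.005, 0.0063, 0.0075, 0.0075, 0.0075, 0.0075], "wx":[0, 0, 0, 0, 0, 0, 0, 0], "wy":[0, 0, 0, 0, 0, 0, 0, 0], "wz":[0, 0, 0, 0, 0, 0, 0, 0]}
}}

```text
clock: 7.65
tcp_pos: [0.5357, 0.0746, 0.1066]
orientation: [0.002, 0.111, 0.994, 0.0]
wrist_force: [-9.1, -0.4, 24.8]
finger_gap: 0.0304
grip_force: 73.2
```

At z = 0.1066 the force rose to 25 N, so the plate has bottomed where expected. I'll press slightly more and look for tilt.

In the tool's units: 0.001 m / 0.8 = 0.0013.

Call:
{"name": "hand_motion", "arguments": {
  "deltas": {"sx":[0, 0, 0], "sy":[0, 0, 0], "sz":[0.0013, 0.0013, 0.0013], "wx":[0, 0, 0], "wy":[0, 0, 0], "wz":[0, 0, 0]}
}}

```text
clock: 8.02
tcp_pos: [0.5359, 0.0746, 0.1066]
orientation: [0.002, 0.111, 0.994, 0.0]
wrist_force: [-10.7, -0.6, 32.4]
finger_gap: 0.031
grip_force: 73.8
```

Run:
```python
from h import *
s=eyes.read_camera("side");w=eyes.read_camera("wrist")
cr=lambda i,u,v,ww,h,f:cv2.resize(i["image"][v:v+h,u:u+ww,::-1],(ww*f,h*f),interpolation=cv2.INTER_CUBIC)
cv2.imwrite("pics/c3.png",np.hstack([cr(s,205,180,130,130,3),cv2.resize(w["image"][200:460,150:480,::-1],(400,390))]))
```

```text
(no output)
```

View pics/c3.png

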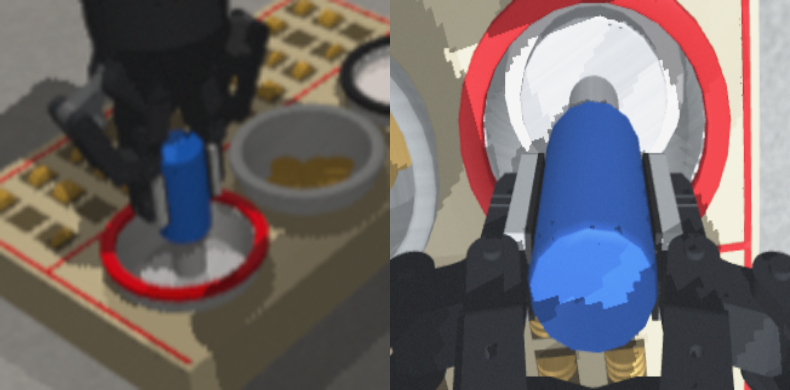

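The foot sits centred in the cup with the grip upright and the plate deep down. I'll lift straight up and return over the holder.

In the tool's units: 0.24 m / 0.8 = 0.3, -0.085 m / 0.8 = -0.1063.

Call:
{"name": "hand_motion", "arguments": {
  "deltas": {"sx":[0, 0, 0, 0.015, 0.0363, 0.0588, 0.08, 0.0981], "sy":[0, 0, 0, 0.0438, 0.1125, 0.1813, 0.2463, 0.3], "sz":[-0.0125, -0.05, -0.1063, -0.1063, -0.1063, -0.1063, -0.1063, -0.1063], "wx":[0, 0, 0, 0, 0, 0, 0, 0], "wy":[0, 0, 0, 0, 0, 0, 0, 0], "wz":[0, 0, 0, 0, 0, 0, 0, 0]}
}}

```text
clock: 9.12
tcp_pos: [0.5113, 0.3283, 0.1863]
orientation: [-0.0, 0.111, 0.994, 0.0]
wrist_force: [0.8, 0.4, -1.3]
finger_gap: 0.0307
grip_force: 70.2
```

Call:
{"name": "hand_motion", "arguments": {
  "deltas": {"sx":[0, 0, 0], "sy":[0, 0, 0], "sz":[0, 0, 0], "wx":[0, 0, 0], "wy":[0, 0, 0], "wz":[0, 0, 0]}
}}

```text
clock: 9.5
tcp_pos: [0.5118, 0.3249, 0.187]
orientation: [-0.0, 0.112, 0.994, -0.0]
wrist_force: [0.5, -0.8, -2.7]
finger_gap: 0.0305
grip_force: 70.6
```

Run:
```python
from h import *
w=eyes.read_camera("wrist");s=eyes.read_camera("side");p=readout.get_state()["tcp_pos"];print(p)
cr=lambda i,u,v,ww,h,f:cv2.resize(i["image"][v:v+h,u:u+ww,::-1],(ww*f,h*f),interpolation=cv2.INTER_CUBIC)
cv2.imwrite("pics/c4.png",np.hstack([cr(w,200,60,240,200,2)[:400],cr(s,225,235,97,100,3)[:300].copy() if 0 else cv2.resize(cr(s,225,225,75,100,4),(300,400))]))
a=np.linspace(0,2*np.pi,180)
def bb(c,x,y,z,r):
    X=np.c_[x+r*np.cos(a),y+r*np.sin(a),0*a+z]
    q=(cv2.projectPoints(X,cv2.Rodrigues(c["R"])[0],c["t"],c["K"],c["D"])[0][:,0]-[200,60])*2
    return q.min(0).round(1),q.max(0).round(1)
print("ring",*bb(w,.512,.326,.014,.046),"inner",*bb(w,.512,.326,.014,.04),"foot top",*bb(w,p[0],p[1],p[2]-.068,.03),"x+10mm",bb(w,.522,.326,.014,.046),"y+10mm",bb(w,.512,.336,.014,.046))
```

```text
[0.51200297 0.32487507 0.18726322]
ring [113.3 178.8] [366.2 422.5] inner [129.8 196.1] [349.7 408. ] foot top [114.4 307.3] [359.3 532. ] x+10mm (array([120.5, 206.8]), array([370.8, 445.7])) y+10mm (array([139.8, 172.4]), array([393.2, 417.2]))
```

View pics/c4.png

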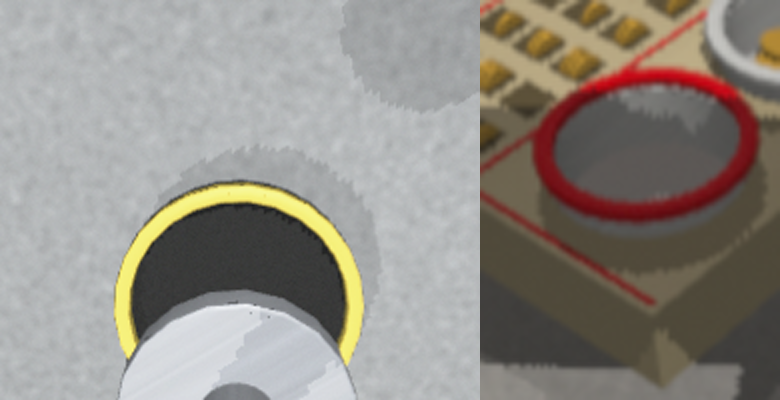

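The ring matches the prediction (centre column 239.6 against 239.7) and the foot is about 1 mm off. The red cup's plate is deep down. I'll lower onto the holder floor.

In the tool's units: 0.1 m / 0.8 = 0.125, 0.001 m / 0.8 = 0.0013.

Call:
{"name": "hand_motion", "arguments": {
  "deltas": {"sx":[0, 0, 0, 0, 0, 0, 0, 0], "sy":[0.0013, 0.0013, 0.0013, 0.0013, 0.0013, 0.0013, 0.0013, 0.0013], "sz":[0.0375, 0.075, 0.1, 0.1125, 0.1188, 0.1225, 0.125, 0.125], "wx":[0, 0, 0, 0, 0, 0, 0, 0], "wy":[0, 0, 0, 0, 0, 0, 0, 0], "wz":[0, 0, 0, 0, 0, 0, 0, 0]}
}}

```text
clock: 10.6
tcp_pos: [0.5123, 0.3273, 0.0879]
orientation: [0.001, 0.111, 0.994, 0.0]
wrist_force: [0.2, 0.2, -2.4]
finger_gap: 0.0306
grip_force: 70.8
```

Call:
{"name": "hand_motion", "arguments": {
  "deltas": {"sx":[0, 0, 0], "sy":[0, 0, 0], "sz":[0, 0, 0], "wx":[0, 0, 0], "wy":[0, 0, 0], "wz":[0, 0, 0]}
}}

```text
clock: 10.98
tcp_pos: [0.5123, 0.3273, 0.0879]
orientation: [0.001, 0.111, 0.994, 0.0]
wrist_force: [0.1, -0.2, 1.3]
finger_gap: 0.0306
grip_force: 70.8
```

In the tool's units: 0.001 m / 0.8 = 0.0013.

Call:
{"name": "hand_motion", "arguments": {
  "deltas": {"sx":[0, 0, 0], "sy":[0, 0, 0], "sz":[0.0013, 0.0013, 0.0013], "wx":[0, 0, 0], "wy":[0, 0, 0], "wz":[0, 0, 0]}
}}

```text
clock: 11.35
tcp_pos: [0.5124, 0.3273, 0.0878]
orientation: [0.001, 0.111, 0.994, 0.001]
wrist_force: [-0.7, 0.7, 8.1]
finger_gap: 0.0305
grip_force: 72.0
```

Call:
{"name": "hand_motion", "arguments": {
  "deltas": {"sx":[0, 0, 0, 0, 0, 0], "sy":[0, 0, 0, 0, 0, 0], "sz":[0, 0, 0, 0, 0, 0], "wx":[0, 0, 0, 0, 0, 0], "wy":[0, 0, 0, 0, 0, 0], "wz":[0, 0, 0, 0, 0, 0]},
  "aperture": 0.085
}}

```text
clock: 12.1
tcp_pos: [0.5118, 0.327, 0.0862]
orientation: [-0.0, 0.111, 0.994, 0.0]
wrist_force: [-0.1, 0.1, 0.2]
finger_gap: 0.0851
grip_force: 0.0
```

Call:
{"name": "hand_motion", "arguments": {
  "deltas": {"sx":[0, 0, 0, 0, 0.0375, 0.045, 0.045, 0.045], "sy":[0, 0, 0, 0, 0, 0, 0, 0], "sz":[-0.0125, -0.0375, -0.0875, -0.15, -0.2, -0.2075, -0.2075, -0.2075], "wx":[0, 0, 0, 0, 0, 0, 0, 0], "wy":[0, 0, 0, 0, 0, 0, 0, 0], "wz":[0, 0, 0, 0, 0, 0, 0, 0]}
}}

```text
clock: 13.1
tcp_pos: [0.4766, 0.3346, 0.2509]
orientation: [-0.001, 0.111, 0.994, -0.001]
wrist_force: [-0.3, -0.0, 0.1]
finger_gap: 0.0852
grip_force: 0.0
```

Run:
```python
from h import *
w=eyes.read_camera("wrist");s=eyes.read_camera("side")
p=readout.get_state();print(p["tcp_pos"],p["grip_force"],p["clock"])
cr=lambda i,u,v,ww,h,f:cv2.resize(i["image"][v:v+h,u:u+ww,::-1],(ww*f,h*f),interpolation=cv2.INTER_CUBIC)
cv2.imwrite("pics/c5.png",np.hstack([cr(w,250,160,133,150,3),cr(s,120,235,130,150,3)[:, :390]]))
```

```text
[0.47662694 0.3344724  0.25068569] 0.0 13.2
```

View pics/c5.png

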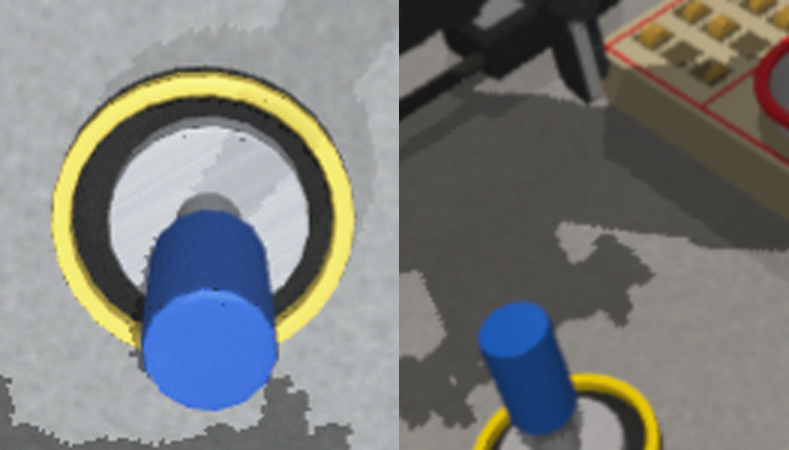

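The tamper stands upright in the ring (foot centre column 208 against ring centre 203, about 2 mm off), with the gripper clear of it. I'll hand in.

```bash
python3 -c "
from workcell import env, eyes, readout, hand_in
print(hand_in())"
```

```text
the job is handed in; nothing more can be done
None
```

The red-rimmed cup's plate was pressed until it bottomed (about 32 N, z as expected) and looked still down just afterwards; the tamper is back upright in its holder, about 2 mm off centre and released, and the job was handed in at about 13 s, though the hand-in gave no verdict.

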